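Balance the centrifuge rotor and shut its lid

TASK

One full-size sample tube already stands in the bench centrifuge's four-bucket rotor. Balance the rotor: take the other full-size tube (not the short ones) out of the rack, lower it gently and upright, right to the bottom of the bucket directly opposite the first, then swing the centrifuge lid fully shut. Leave the first tube in its bucket and the short tubes in the rack.

Things in the scene. Friction and masses are not known exactly. Their poses are not given: they have to be found in the camera images.
- centrifuge: white bench centrifuge, 295 (x) x 244 (y) x 120 mm high, fixed to the bench. Origin: on the bench under the axis of its round bowl (184 mm wide, open at the top). x points to the back (lid hinge), -x to the sloping control console, z up. The bowl's rim is 120 mm above the origin.
- rotor: rotor in the bowl, turns about its vertical z axis. Four round aluminium buckets centred 62 mm out on its +x, +y, -x, -y axes; the first tube stands in +x, -x is straight across. Origin: on the axis, level with the buckets' undersides (32 mm above the bench). Bucket: 33 mm wide inside, wider at the mouth, inner floor 4 mm and mouth 56 mm above the origin. Black hub knob, top at 66 mm.
- sample_tube: the full-size tube that already stands in the rotor: capped 50 ml tube, 114 mm tall, body 30 mm wide, flat bottom; ribbed screw cap 34-36 mm wide over the top 16 mm. Origin: centre of its underside, z along the tube towards the cap.
- balance_tube: the other full-size tube, in the rack, of the same form and size as sample_tube (114 mm tall, cap 34-36 mm wide over the top 16 mm, body 30 mm). Origin: centre of its underside, z towards the cap.
- short_tube_a: short tube in the rack, 84 mm tall, body 29 mm, cap 35 mm wide over the top 15 mm. Origin: centre of its underside, z towards the cap.
- short_tube_b: a second short tube like short_tube_a.
- rack: open tube rack, 82 (its x) x 172 (its y) x 62 mm high, fixed. Eight 35 mm places centred at x = +-19.5 and y = +-20.5, +-60 mm; tubes stand on its floor, 4 mm up. Origin: centre of the underside. The place beside each tube across the rack's x axis is empty, so a grasp closing along that axis has room.
- lid (a joint): angle of the centrifuge lid: 0 = fully shut, about 1.5 = standing almost upright. The hinge is stiff: the lid stays where it is left.
- lid_hinge (a point): middle of the lid's hinge axis, which runs along the centrifuge's y, 122 mm behind the bowl's axis, 122 mm above the bench. Axes turn with the lid: -x points from hinge to front edge, z out of the outer face (up when shut). The lid reaches 224 mm from the hinge plus a grey tab (80 wide, 10 thick, 22 long); it is 216 mm wide; its outer face lies 42 mm along z from the axis.
- lid_front (a point): point on the lid's outer face, in the middle of its width, 204 mm from the hinge (20 mm short of the front edge); axes as lid_hinge.
Not all that is in view belongs to the job. Leave any red look-alike of the sample_tube alone.

How it is judged (in metres and radians):
On the way, in this order (a step that is already met when the one before it is completed fails the run):
1. the second full-size tube stands upright on the floor of the bucket opposite the first, let go of (x of balance_tube in the frame of rotor between -0.066 and -0.058 m and y of balance_tube in the frame of rotor between -0.004 and 0.004 m and z of balance_tube in the frame of rotor between 0 and 0.008 m and angle between balance_tube's own z axis and vertical below 0.1 rad and contact force between the fingers and balance_tube below 0.1 N), for 0.2 s.
2. the lid is swung fully shut (value of joint lid below 0.03 rad), for 0.2 s.
At the end, for the whole second after the job is handed in: Both full-size tubes stand at rest in opposite buckets (first in +x, second in -x), within 4 mm of centre and of the bucket floor, upright within 0.1 rad; lid below 0.03 rad; both short tubes within 15 mm of their start, upright within 0.15 rad (x of balance_tube in the frame of rotor between -0.066 and -0.058 m and y of balance_tube in the frame of rotor between -0.004 and 0.004 m and z of balance_tube in the frame of rotor between 0 and 0.008 m and angle between each of balance_tube, sample_tube's own z axis and vertical below 0.1 rad and x of sample_tube in the frame of rotor between 0.058 and 0.066 m and y of sample_tube in the frame of rotor between -0.004 and 0.004 m and z of sample_tube in the frame of rotor between 0 and 0.008 m and value of joint lid below 0.03 rad and distance of each of short_tube_a, short_tube_b from where it was at the start of the episode below 0.015 m and angle between each of short_tube_a, short_tube_b's own z axis and vertical below 0.15 rad and linear speed of each of balance_tube, sample_tube below 0.02 m/s); the robot touches nothing.
It fails at once if the tube is rammed into the rotor (more than 60 N) (contact force between balance_tube and rotor above 60 N).
It fails at once if the tube is let fall into the rotor (faster than 0.6 m/s within 90 mm of its axis and 70 mm of its height) (horizontal distance between balance_tube and rotor below 0.09 m and z of balance_tube in the frame of rotor below 0.07 m and linear speed of balance_tube above 0.6 m/s).
It fails at once if the first tube is pulled out of its bucket (z of sample_tube in the frame of rotor above 0.03 m).
It fails at once if a short tube is pulled out of the rack (height (world z) of any of short_tube_a, short_tube_b above 0.03 m).
It also fails if it takes over 58 s, if anything falls off the work surface, if the arm or the gripper's body presses on something with over 40 N, if the wrist force passes 120 N, or if a joint passes its speed limit or range.

ROBOT

A 6-joint arm with a two-finger parallel gripper is mounted at the origin on a cart in front of the work surface, level with it; the furniture and walls round the work are solid. World frame = base frame: x ahead of the robot, y to its left, z up, the work surface at z = 0. Lengths are in mm, angles in rad, forces in N, time in s.
With the tool pointing down it reaches from about 375 to 750 mm from the base axis. Payload 9 kg.
Tool frame: the origin (TCP) lies midway between the tips of the shut fingers; the grasp point (between the pads) lies 19 mm behind it; z points along the fingers, y is the direction in which the jaws open and shut (so a half turn about z gives the same grasp; the last joint's range is limited). The gripper opens to 85 mm and grips with 20 to 120 N. Pads are 22 mm wide; open, the fingers measure 114 mm over their backs; the gripper's body (76 mm by 85 mm) begins 54 mm behind the grasp point. The pads swing forward as they close: fully open they stand 13 mm farther back than shut.
Start: joints at [1.051, 0.104, 0.097, 1.564, 0, 1.353], TCP at [178.348, 572.912, 231.331] pointing down, gripper open.
Joint ranges: [-2.99, 2.99], [-0.84, 1.86], [-1.1, 1.16], [-1.84, 2.11], [-1.51, 1.56], [-3.14, 3.14]. Speed limits (rad/s): [2.22, 2.22, 2.57, 3.14, 3.14, 3.14].

INTERFACE

Orientations are given as a unit quaternion [w, x, y, z].
In Python, from bench import arm gives the robot as it stands.
- The arm moves only by the tool play_rows, never from a script. Its arguments are lists of equal length, an entry for each row: "dp": the shift along the tool's x, y, z in cm, a list of three; "angular": the turn, a rotation vector about the tool's x, y, z in degrees, a list of three. In form: {"dp": [[dx, dy, dz], ...], "angular": [[ax, ay, az], ...]}. A call has 1 to 20 rows; each row is the pose to reach, as a shift and turn from the pose measured when the call began, along the tool's axes at that moment; what a row does not reach only later rows make up. A row lasts 1/12 s, in which the tool goes at most 41.7 mm and 7.16 degrees, less where a joint would pass 70% of its speed; a pose out of reach is approached as far as the arm can. A call with a gripper value outside its range is refused whole. "hand" is the closure, from 0 (fully open) to 1 (shut), set as the call begins (left out, the last holds). The fingers move at their own pace and stop on an object; the grip force is fixed at half the most. Time passes only in rows, so rows that repeat a pose let the fingers close. It gives the time, the measured TCP pose, the force and the opening at its end, in the units of the state.
- arm.state(): the state, without advancing time (a new reading comes with each control period).
- arm.get_image(name): name is "scene" or "top" or "wrist"; returns a dict with "image" (384x512x3 uint8, blue, green, red), "mtx" (3x3 intrinsics, pixels), "eye" and "attitude" of the camera in the world; the wrist camera has in their place "T_tool_cam" (4x4, takes a point from camera to tool coordinates, whose origin is the TCP and whose axes are the flange's). Camera axes: x right, y down, z forward; pixel columns grow to the right and rows downward; lengths in mm; the calibration is good to about 2 mm. A picture is of the moment at which its call begins: read the wrist's pose just before it. There is no depth.
- arm.finish_job(): hands the job in, once; it reports no verdict.
Trained networks look in the newest picture that a camera, given by its name, has taken for a name from the list of things; names that differ only in an ending like _2 or _b are one class to them, and where a whole thing is asked for, a point or a joint stands for the part that bears it (a point fixed in the world has none). Each returns a list of dicts, best first, with "p" (0 to 1); they miss things now and then, are a little off and sometimes report something else, mostly with a low value. They report only what shows in the picture. A call takes as long as a camera call. They do not tell look-alikes from the thing itself.
- arm.look_for(camera, thing): "point" ([column, row] in pixels, amid what is visible of it).
The state is a dict: "time": time; "joint_pos": joint angles; "qd": joint speeds; "tau": joint torques, N m; "eef_pos": TCP position; "ee_rot": TCP orientation; "force": force on the tool from outside, world axes, zero at the start; "ft_torque": the same for the moment, N m; "gripper_width": finger opening in mm.
Only numpy, scipy, OpenCV 4.12 (cv2) and the standard library are available. Lean on these libraries where they do the work, as an engineer would, in place of code of your own. Each camera call takes 0.05 s, during which the arm holds its last target. There are 200 camera calls.

## Working session

There is one attempt and no reset: what is moved stays moved. The work goes in short steps, Python scripts to look and compute and a tool call to move; the robot and the scene stay as the last step left them, time stands still between calls to the robot, and variables do not carry over. Pictures are saved under pics/ and viewed, about 8 in all and at most 12, crops included, and the job is handed in when it is done.

Besides the shell and the picture viewer there is one more tool, called after "Emit:" as a command line: name --argument value ..., lists and objects as JSON in quotes. play_rows: Moves the arm, as the interface text tells. Its arguments: {"type":"object","properties":{"dp":{"type":"array"},"angular":{"type":"array"},"hand":{"type":"number"}},"required":["dp","angular"]}

```bash
mkdir -p pics; python3 - <<'E'
from bench import arm
import cv2,numpy as np
s=arm.state();print({k:np.round(v,3).tolist() for k,v in s.items()})
for n in("scene","top"):
    d=arm.get_image(n);cv2.imwrite(f"pics/{n}0.png",d["image"]);print(n,[np.round(d[k],4).tolist() for k in("mtx","eye","attitude")])
    for t in("centrifuge","rotor","sample_tube","balance_tube","short_tube_a","rack","lid_front","lid_hinge"):
        print(t,[(np.round(q["point"]).tolist(),round(q["p"],2)) for q in arm.look_for(n,t)])
d=arm.get_image("wrist");cv2.imwrite("pics/w0.png",d["image"]);print(d["mtx"],d["T_tool_cam"])
a=[cv2.imread(f"pics/{n}0.png") for n in("scene","top")]
E
```

```text
{'time': 0.0, 'joint_pos': [1.051, 0.105, 0.096, 1.564, -0.0, 1.353], 'qd': [0.001, 0.001, 0.0, -0.001, 0.002, -0.002], 'tau': [0.002, -55.692, 50.366, 0.017, -0.0, 0.0], 'eef_pos': [178.186, 572.58, 230.548], 'ee_rot': [-0.0, 0.15, 0.989, -0.001], 'force': [0.455, -0.616, 0.797], 'ft_torque': [0.004, 0.003, -0.016], 'gripper_width': 85.211}
scene [[[378.278, 0.0, 258.5047], [0.0, 378.278, 188.408], [0.0, 0.0, 1.0]], [259.888, 370.9761, 796.1525], [0.1002, -0.2716, 0.907, -0.3058]]
centrifuge [([215.0, 230.0], 0.59)]
rotor [([245.0, 254.0], 0.75)]
sample_tube [([231.0, 218.0], 0.69)]
balance_tube [([337.0, 163.0], 0.88)]
short_tube_a [([316.0, 171.0], 0.59), ([292.0, 150.0], 0.52), ([181.0, 178.0], 0.32)]
rack [([303.0, 174.0], 0.69), ([178.0, 177.0], 0.37)]
lid_front [([181.0, 179.0], 0.84)]
lid_hinge [([179.0, 179.0], 0.9)]
top [[[422.1037, 0.0, 251.3341], [0.0, 422.1037, 184.3096], [0.0, 0.0, 1.0]], [434.1468, -91.4396, 959.3714], [-0.0615, 0.7092, -0.7016, 0.0327]]
centrifuge [([185.0, 184.0], 0.61), ([355.0, 230.0], 0.5)]
rotor [([185.0, 207.0], 0.66)]
sample_tube [([199.0, 176.0], 0.75), ([287.0, 236.0], 0.74), ([330.0, 215.0], 0.51)]
balance_tube [([356.0, 231.0], 0.76)]
short_tube_a [([327.0, 215.0], 0.78), ([342.0, 178.0], 0.66)]
rack [([330.0, 204.0], 0.95), ([358.0, 233.0], 0.26)]
lid_front [([166.0, 121.0], 0.93)]
lid_hinge [([164.0, 119.0], 0.98)]
[[309.42062846   0.         255.74192601]
 [  0.         309.42062846 199.71975791]
 [  0.           0.           1.        ]] [[-4.53725573e-04 -9.64927475e-01 -2.62516211e-01  6.66774953e+01]
 [ 9.99999897e-01 -4.37779723e-04 -1.19230137e-04  1.65324577e-01]
 [ 1.24160446e-07 -2.62516239e-01  9.64927575e-01 -1.42128004e+02]
 [ 0.00000000e+00  0.00000000e+00  0.00000000e+00  1.00000000e+00]]
```

View pics/scene0.png

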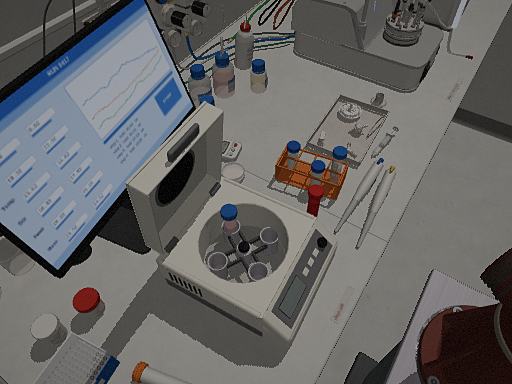

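View pics/top0.png

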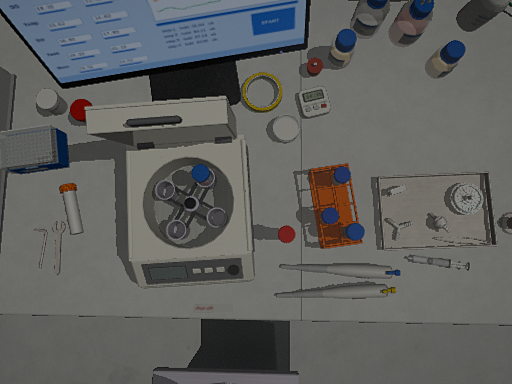

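The scene view shows the rotor with the first tube at (231,215), the rack with three blue caps at (293,147), (318,168) and (340,153), and a red look-alike at (316,193). In the top view the rotor hub is at (190,203), the first tube at (201,173), rack caps at (341,175), (330,215) and (355,232), and red at (287,234).
These could be mistaken for the target: red (287,234), short tubes, and the blue bottle caps at the back. I'll triangulate cap heights to choose.

```bash
cat > h.py <<'E'
import numpy as np,cv2
from scipy.spatial.transform import Rotation as R
def Rm(q): return R.from_quat(np.array(q)[[1,2,3,0]]).as_matrix()
C={"scene":(np.array([[378.278,0,258.5047],[0,378.278,188.408],[0,0,1]]),np.array([259.888,370.9761,796.1525]),Rm([0.1002,-0.2716,0.907,-0.3058])),
"top":(np.array([[422.1037,0,251.3341],[0,422.1037,184.3096],[0,0,1]]),np.array([434.1468,-91.4396,959.3714]),Rm([-0.0615,0.7092,-0.7016,0.0327]))}
def ray(c,p):
    K,e,A=c; return e,A@np.linalg.inv(K)@[p[0],p[1],1]
def atz(c,p,z):
    e,d=ray(c,p); return e+d*(z-e[2])/d[2]
def proj(c,X):
    K,e,A=c; q=(np.atleast_2d(X)-e)@A@K.T; return q[:,:2]/q[:,2:]
def tri(ps):
    M=np.zeros((3,3));b=np.zeros(3)
    for c,p in ps:
        e,d=ray(c,p);d=d/np.linalg.norm(d);P=np.eye(3)-np.outer(d,d);M+=P;b+=P@e
    return np.linalg.solve(M,b)
def blue(im,lo=(100,120,40),hi=(125,255,255),amin=40):
    m=cv2.inRange(cv2.cvtColor(im,cv2.COLOR_BGR2HSV),lo,hi)
    n,_,st,ce=cv2.connectedComponentsWithStats(m); return [(ce[i].round(1).tolist(),int(st[i,4])) for i in range(1,n) if st[i,4]>=amin]
E
python3 - <<'E'
from h import *
s=cv2.imread("pics/scene0.png");t=cv2.imread("pics/top0.png")
f=lambda l,x0,x1,y0,y1:[q for q in l if x0<q[0][0]<x1 and y0<q[0][1]<y1]
S=f(blue(s,amin=25),215,360,135,225);T=f(blue(t,amin=25),180,370,160,250);print(S,T)
for a,_ in S:
  for b,_ in T:
    X=tri([(C["scene"],a),(C["top"],b)]);e=[np.linalg.norm(proj(C[n],X)[0]-p) for n,p in(("scene",a),("top",b))]
    if max(e)<4:print(a,b,X.round(1),np.round(e,1))
z=cv2.resize(t[135:290,125:260],None,fx=3.6,fy=3.6,interpolation=cv2.INTER_CUBIC)
y=cv2.resize(t[155:255,298:373],None,fx=4,fy=4,interpolation=cv2.INTER_CUBIC)
o=np.zeros((max(z.shape[0],y.shape[0]),z.shape[1]+y.shape[1],3),np.uint8);o[:z.shape[0],:z.shape[1]]=z;o[:y.shape[0],z.shape[1]:]=y;print(z.shape,o.shape)
cv2.imwrite("pics/c1.png",o)
E
```

```text
[([293.2, 146.5], 134), ([339.6, 152.4], 165), ([317.7, 166.2], 149), ([228.4, 212.0], 230)] [([200.2, 172.7], 253), ([342.0, 174.3], 202), ([330.1, 215.4], 201), ([354.9, 231.3], 237)]
[293.2, 146.5] [342.0, 174.3] [ 574.4 -244.3   80.5] [0.  0.1]
[339.6, 152.4] [354.9, 231.3] [ 455.5 -262.7  110.6] [0.1 0.1]
[317.7, 166.2] [330.1, 215.4] [ 488.5 -218.4   81.2] [0.1 0.1]
[228.4, 212.0] [200.2, 172.7] [565.7  43.9 141.6] [0.2 0.2]
(558, 486, 3) (558, 786, 3)
```

View pics/c1.png

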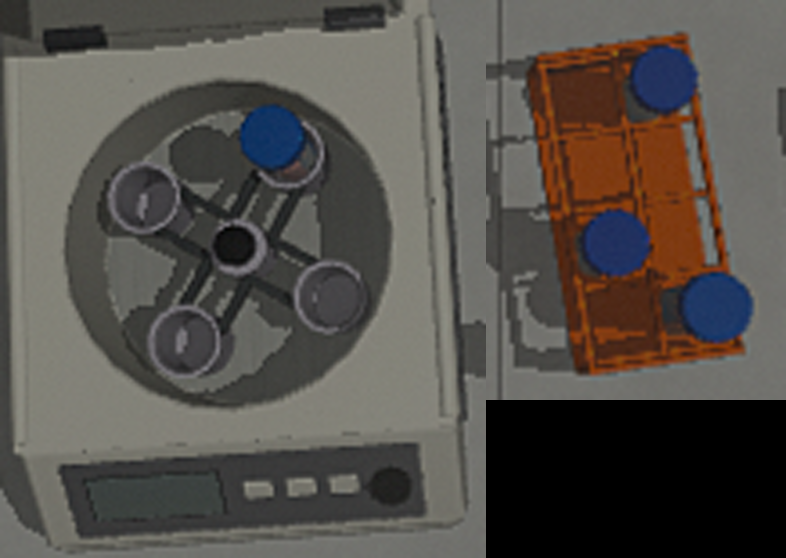

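The choice is the tall cap at top (355,231): its height is 110 mm against 81 mm for the short tubes, and it sits in the rack's front-right place. In the crop the opposite bucket mouth is at crop (185,343), the hub at (235,246) and the first tube's bucket at (288,152).

```bash
cat >> h.py <<'E'
def mv(pos,z,y,s):
    "tool-frame dp (cm), rotvec (deg) to reach TCP pos with tool z and y axes"
    A=Rm(s["ee_rot"]);z=np.array(z,float);z/=np.linalg.norm(z);y=np.array(y,float);y-=z*(y@z);y/=np.linalg.norm(y)
    out=[]
    for sg in(1,-1):
        B=np.stack([np.cross(sg*y,z),sg*y,z],1); out.append(R.from_matrix(A.T@B).as_rotvec(degrees=True))
    print("dp",(A.T@(np.array(pos)-s["eef_pos"])/10).round(2).tolist(),"ang",[o.round(1).tolist() for o in out])
E
python3 - <<'E'
from h import *
from bench import arm
t=C["top"];A=lambda x,y:(125+x/3.6,135+y/3.6);B=lambda x,y:(298+(x-486)/4,155+y/4)
print("hub",atz(t,A(235,246),98))
m=[atz(t,A(*p),88) for p in((145,199),(330,297),(185,343),(288,152))]
print(np.round(m,1));print("mid",(m[0]+m[1])/2,(m[2]+m[3])/2)
print("bowl",[atz(t,A(*p),120).round(1).tolist() for p in((65,243),(392,243),(229,80),(229,408))])
c=[atz(t,B(*p),62) for p in((540,68),(688,38),(744,352),(590,372))];print(np.round(c,1))
e=(c[1]+c[2]-c[0]-c[3]);e/=np.linalg.norm(e);g=c[0]+c[1]-c[2]-c[3];g/=np.linalg.norm(g);print("racky",g,"rackx",e,sum(c)/4)
cb=atz(t,(354.9,231.3),118);print("capz118",cb,atz(C["scene"],(339.6,152.4),112))
mv([455,-262,230],[0,0,-1],[e[0],e[1],0],arm.state())
mv([420,150,230],[0,0,-1],[e[0],e[1],0],arm.state())
E
```

```text
hub [508.98660548  69.87608496  98.        ]
[[536.8 125.4  88. ]
 [481.   15.8  88. ]
 [453.7  98.8  88. ]
 [565.1  42.5  88. ]]
mid [508.89851784  70.6261577   88.        ] [509.38798394  70.64675457  88.        ]
bowl [[507.8, 161.7, 120.0], [509.6, -22.0, 120.0], [601.3, 72.3, 120.0], [417.7, 66.1, 120.0]]
[[ 582.  -182.6   62. ]
 [ 598.8 -261.5   62. ]
 [ 432.7 -287.7   62. ]
 [ 421.3 -207.8   62. ]]
racky [0.98792529 0.15493105 0.        ] rackx [ 0.17511568 -0.98454787  0.        ] [ 508.72557772 -234.90392635   62.        ]
capz118 [ 455.40000657 -261.12666571  118.        ] [ 454.96507453 -261.42564248  112.        ]
dp [-51.23, -71.49, 0.13] ang [[0.0, -0.0, 152.6], [0.0, 0.0, -27.4]]
dp [-35.64, -33.2, 0.13] ang [[0.0, -0.0, 152.6], [0.0, 0.0, -27.4]]
```

Emit:
play_rows --dp '[[-35.6,-33.2,0],[-35.6,-33.2,0],[-35.6,-33.2,0],[-35.6,-33.2,0],[-35.6,-33.2,0],[-35.6,-33.2,0],[-35.6,-33.2,0],[-35.6,-33.2,0],[-35.6,-33.2,0],[-51.2,-71.5,0],[-51.2,-71.5,0],[-51.2,-71.5,0],[-51.2,-71.5,0],[-51.2,-71.5,0],[-51.2,-71.5,0],[-51.2,-71.5,0],[-51.2,-71.5,0],[-51.2,-71.5,0],[-51.2,-71.5,0],[-51.2,-71.5,0]]' --angular '[[0,0,-27.4],[0,0,-27.4],[0,0,-27.4],[0,0,-27.4],[0,0,-27.4],[0,0,-27.4],[0,0,-27.4],[0,0,-27.4],[0,0,-27.4],[0,0,-27.4],[0,0,-27.4],[0,0,-27.4],[0,0,-27.4],[0,0,-27.4],[0,0,-27.4],[0,0,-27.4],[0,0,-27.4],[0,0,-27.4],[0,0,-27.4],[0,0,-27.4]]'

```text
time: 2.62
eef_pos: [442.0, -196.2, 231.5]
ee_rot: [0.0, -0.088, 0.996, -0.0]
force: [0.8, 1.3, 0.8]
gripper_width: 85.6
```

```bash
python3 - <<'E'
from h import *
from bench import arm
mv([455,-261.5,210],[0,0,-1],[.165,-.986,0],arm.state())
E
```

```text
dp [-0.14, -6.65, 2.15] ang [[-0.1, -0.0, -179.4], [-0.0, 0.0, 0.6]]
```

Emit:
play_rows --dp '[[-0.1,-6.6,2.1],[-0.1,-6.6,2.1],[-0.1,-6.6,2.1],[-0.1,-6.6,2.1],[-0.1,-6.6,2.1]]' --angular '[[0,0,0.6],[0,0,0.6],[0,0,0.6],[0,0,0.6],[0,0,0.6]]'

```text
time: 3.03
eef_pos: [454.4, -260.5, 210.7]
ee_rot: [0.0, -0.083, 0.997, 0.0]
force: [0.2, -0.1, 0.4]
gripper_width: 85.1
```

```bash
cat >> h.py <<'E'
def wrist(arm):
    s=arm.state();d=arm.get_image("wrist");A=Rm(s["ee_rot"]);T=d["T_tool_cam"]
    return d["image"],(d["mtx"],A@T[:3,3]+s["eef_pos"],A@T[:3,:3]),s
E
python3 - <<'E'
from h import *
from bench import arm
im,c,s=wrist(arm);cv2.imwrite("pics/w1.png",im);print(s["eef_pos"],s["joint_pos"])
for p,a in blue(im,amin=100):print(p,a,atz(c,p,118).round(1),atz(c,p,88).round(1))
print("proj expected cap", proj(c,[455,-261.5,118]))
E
```

```text
[ 454.42644799 -260.5448818   210.66883864] [-7.70892160e-01 -1.32586044e-01 -1.74800503e-01  1.52827657e+00
  4.85107198e-04 -9.36228371e-01]
[169.3, 80.8] 239 [ 375.3 -335.8  118. ] [ 373.6 -344.1   88. ]
[252.5, 199.5] 1420 [ 452.  -263.3  118. ] [ 460.1 -262.2   88. ]
[294.3, 232.3] 1030 [ 473.6 -225.4  118. ] [ 484.5 -219.6   88. ]
[252.1, 306.9] 937 [ 547.5 -248.   118. ] [ 567.8 -245.    88. ]
proj expected cap [[254.08487269 203.44509334]]
```

View pics/w1.png

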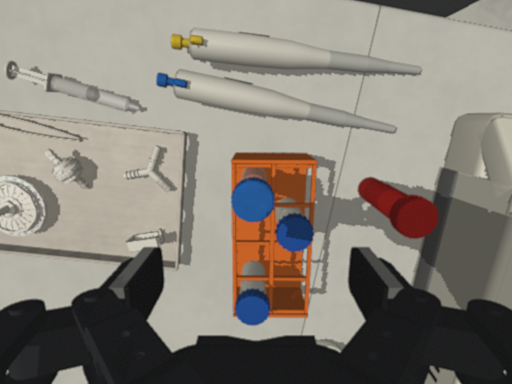

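The wrist view shows the tall tube's cap at (252,199), nearly under the TCP. The short caps are at (294,232) and (252,307) and the red tube is at (410,212), so the fingers straddle the tube clear of everything. Now descending.

```bash
python3 - <<'E'
from h import *
from bench import arm
mv([454,-262.2,90],[0,0,-1],[.165,-.986,0],arm.state())
E
```

```text
dp [0.11, -0.18, 12.11] ang [[-0.1, -0.1, -180.0], [-0.0, 0.1, 0.0]]
```

Emit:
play_rows --dp '[[0.1,-0.2,3],[0.1,-0.2,6],[0.1,-0.2,9],[0.1,-0.2,11],[0.1,-0.2,12.1],[0.1,-0.2,12.1],[0.1,-0.2,12.1]]' --angular '[[0,0,0],[0,0,0],[0,0,0],[0,0,0],[0,0,0],[0,0,0],[0,0,0]]'

```text
time: 3.67
eef_pos: [454.5, -262.0, 91.1]
ee_rot: [0.001, -0.083, 0.997, -0.001]
force: [1.7, -0.3, 0.9]
gripper_width: 85.2
```

Emit:
play_rows --dp '[[0,0,0],[0,0,0],[0,0,0],[0,0,0],[0,0,0],[0,0,0],[0,0,0],[0,0,0]]' --angular '[[0,0,0],[0,0,0],[0,0,0],[0,0,0],[0,0,0],[0,0,0],[0,0,0],[0,0,0]]' --hand 1

```text
time: 4.33
eef_pos: [455.0, -262.5, 92.2]
ee_rot: [0.001, -0.083, 0.997, -0.001]
force: [0.6, -0.0, 5.4]
gripper_width: 32.2
```

Emit:
play_rows --dp '[[0,0,0],[0,0,0],[0,0,-1],[0,0,-2],[0,0,-3],[0,0,-4],[0,0,-4]]' --angular '[[0,0,0],[0,0,0],[0,0,0],[0,0,0],[0,0,0],[0,0,0],[0,0,0]]'

```text
time: 4.92
eef_pos: [455.9, -263.4, 135.3]
ee_rot: [0.003, -0.083, 0.997, -0.003]
force: [0.3, 0.4, -0.3]
gripper_width: 32.1
```

```bash
python3 - <<'E'
from h import *
from bench import arm
im,c,s=wrist(arm)
sc=arm.get_image("scene")["image"];cv2.imwrite("pics/s2.png",np.vstack([cv2.resize(im[120:300,130:390],(520,360)),cv2.resize(sc[110:220,260:420],(349,240)) if 0 else cv2.copyMakeBorder(cv2.resize(sc[100:220,260:420],(320,240)),0,0,0,200,0)]))
for p,a in blue(im,amin=100):print(p,a)
print(s["eef_pos"],s["gripper_width"],s["force"])
E
```

```text
[145.8, 66.9] 461
[255.8, 268.9] 5235
[327.3, 258.2] 230
[ 455.91657221 -263.42890806  135.33685616] 32.05711274102449 [ 0.32455729  0.44681748 -0.31808562]
```

View pics/s2.png

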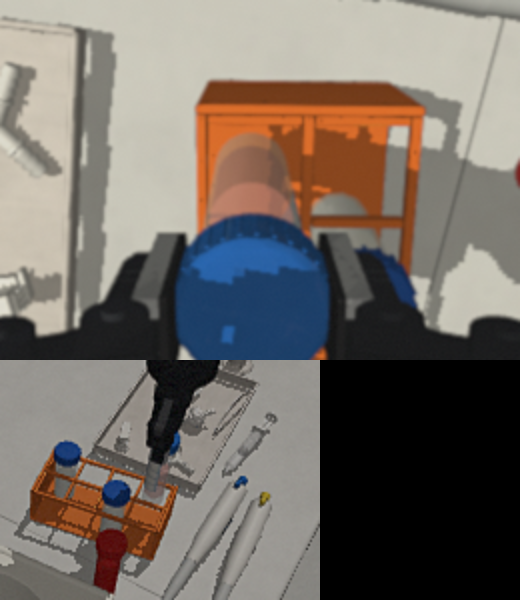

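The tube is held by its cap, centred at wrist (256,267), and is rising out of the rack. Lifting and carrying now.

Emit:
play_rows --dp '[[0,0,-3.5],[0,0,-7],[0,0,-10.5],[0,0,-10.5],[0,0,-10.5],[0,0,-10.5]]' --angular '[[0,0,0],[0,0,0],[0,0,0],[0,0,0],[0,0,0],[0,0,0]]'

```text
time: 5.52
eef_pos: [454.7, -262.3, 236.9]
ee_rot: [0.002, -0.083, 0.997, -0.001]
force: [0.8, -0.3, -1.8]
gripper_width: 32.3
```

```bash
python3 - <<'E'
from h import *
from bench import arm
im,c,s=wrist(arm);cv2.imwrite("pics/w3.png",im)
m=cv2.inRange(cv2.cvtColor(im,cv2.COLOR_BGR2HSV),(100,120,40),(125,255,255))[:, 150:360]
for r in range(225,325,6):
    x=np.where(m[r])[0]+150
    if len(x):print(r,x.min(),x.max())
T=arm.get_image("wrist")["T_tool_cam"];K=c[0]
for dx in(-4,0,4):
  for h in (22,26,30):
    P=np.array([[dx+17.5*np.cos(a),17.5*np.sin(a),-h] for a in np.linspace(0,6.28,73)]);q=(P-T[:3,3])@T[:3,:3]@K.T;q=q[:,:2]/q[:,2:]
    print(dx,h,q.min(0).round(),q.max(0).round())
print(s["eef_pos"],s["gripper_width"],s["force"])
mv([454,98.4,232],[0,0,-1],[.165,-.986,0],s)
E
```

```text
225 279 309
231 240 307
237 231 290
243 225 286
249 221 291
255 219 293
261 218 294
267 217 294
273 217 294
279 218 294
285 218 293
291 219 292
297 226 285
303 233 278
309 250 263
-4 22 [215. 247.] [295. 319.]
-4 26 [214. 251.] [297. 324.]
-4 30 [212. 255.] [298. 331.]
0 22 [214. 238.] [296. 311.]
0 26 [213. 241.] [297. 317.]
0 30 [212. 245.] [298. 322.]
4 22 [214. 229.] [296. 303.]
4 26 [213. 232.] [297. 308.]
4 30 [212. 236.] [298. 314.]
[ 454.67293369 -262.33516639  236.9136961 ] 32.33138693314777 [ 0.77884236 -0.33174195 -1.79924128]
dp [-5.93, 35.58, 0.41] ang [[-0.3, -0.3, -179.9], [-0.2, 0.2, 0.1]]
```

Emit:
play_rows --dp '[[-1,6,0],[-2,12,0],[-3,18,0],[-4,24,0],[-5,30,0],[-5.9,34,0],[-6,35.6,0],[-6,35.6,0],[-6,35.6,0],[-6,35.6,0],[-6,35.6,0],[-6,35.6,0],[-6,35.6,0],[-6,35.6,0],[-6,35.6,0],[-6,35.6,0]]' --angular '[[0,0,0],[0,0,0],[0,0,0],[0,0,0],[0,0,0],[0,0,0],[0,0,0],[0,0,0],[-0.2,0.2,0],[-0.2,0.2,0],[-0.2,0.2,0],[-0.2,0.2,0],[-0.2,0.2,0],[-0.2,0.2,0],[-0.2,0.2,0],[-0.2,0.2,0]]'

```text
time: 6.95
eef_pos: [454.4, 98.4, 235.6]
ee_rot: [-0.001, -0.083, 0.997, 0.001]
force: [-0.9, -0.4, 0.1]
gripper_width: 32.1
```

```bash
python3 - <<'E'
from h import *
from bench import arm
im,c,s=wrist(arm)
t=arm.get_image("scene")["image"]
cv2.imwrite("pics/p4.png",np.hstack([cv2.resize(im,(400,300)),cv2.resize(t[90:330,130:370],(400,400))[:300]]) if 0 else np.hstack([cv2.copyMakeBorder(cv2.resize(im,(400,300)),0,100,0,0,0),cv2.resize(t[90:330,130:370],(400,400))]))
ax=np.array([.8925,-.452,0]);print(s["eef_pos"],s["ee_rot"])
mv([454.5,98.4,200],[0,0,-1],[.165,-.986,0],s)
E
```

```text
[454.36274587  98.35235375 235.61469631] [-9.61730933e-04 -8.26549635e-02  9.96577310e-01  9.47621861e-04]
dp [-0.02, -0.0, 3.56] ang [[-0.2, -0.2, 180.0], [0.1, -0.1, -0.0]]
```

View pics/p4.png

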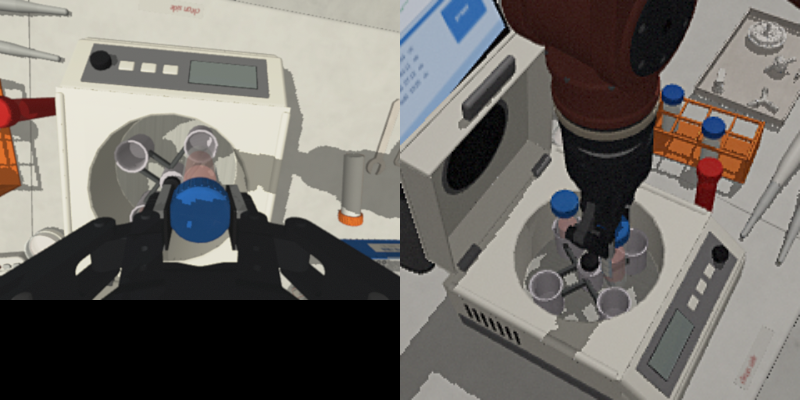

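The wrist picture shows the held cap over the rotor, with the bucket mouths at about full-resolution (256,182) and (170,198). I'll check the target bucket numerically.

```bash
python3 - <<'E'
from h import *
from bench import arm
im,c,s=wrist(arm);cv2.imwrite("pics/w5.png",im)
for p in((256,182),(170,198)):print(atz(c,p,88))
ax=np.array([.8925,-.452,0]);ay=np.array([.452,.8925,0]);o=np.array([509.1,70.4,88])
print(proj(c,[o-62*ax,o-62*ay,o+62*ay,o+62*ax]).round(),proj(C["scene"],[o-62*ax]))
g=cv2.resize(im[140:260,130:310],None,fx=3,fy=3,interpolation=cv2.INTER_CUBIC)
for k in(-1,0):
  for P,col in(((o-62*ax),(0,255,0)),((o-62*ay),(0,255,255))):
    q=proj(c,[P+17.5*np.array([np.cos(a),np.sin(a),0]) for a in np.linspace(0,6.28,60)]);cv2.polylines(g,[((q-[130,140])*3).astype(int)],True,col,1)
cv2.imwrite("pics/c5.png",g)
E
```

```text
[448.78933029  98.53342643  88.        ]
[478.0831353   18.97669875  88.        ]
[[255. 187.]
 [166. 200.]
 [268. 269.]
 [185. 280.]] [[258.84761575 270.64795347]]
```

View pics/c5.png

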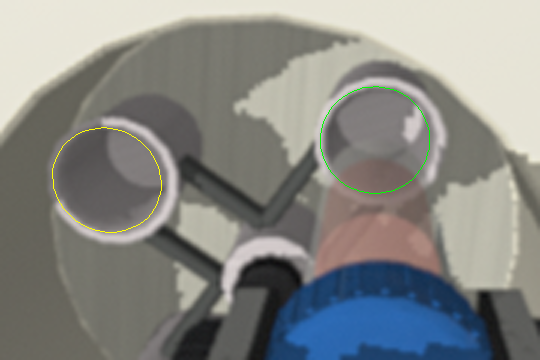

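Both drawn rings sit about 3 px left of the real ones, while the held tube's body leans the same way. The remaining relative offset is about 1 mm. I'll lower to just above the mouth and look again.

Emit:
play_rows --dp '[[0,0.1,1.5],[0,0.1,3],[0,0.1,4.2],[0,0.1,5],[0,0.1,5],[0,0.1,5]]' --angular '[[0.1,-0.1,0],[0.1,-0.1,0],[0.1,-0.1,0],[0.1,-0.1,0],[0.1,-0.1,0],[0.1,-0.1,0]]'

```text
time: 7.6
eef_pos: [453.9, 99.8, 185.7]
ee_rot: [-0.0, -0.083, 0.997, 0.0]
force: [-0.3, -0.2, -0.9]
gripper_width: 32.3
```

```bash
python3 - <<'E'
from h import *
from bench import arm
im,c,s=wrist(arm);t=arm.get_image("top")["image"];sc=arm.get_image("scene")["image"];print(s["eef_pos"])
a=cv2.resize(im[110:290,170:350],(540,540),interpolation=cv2.INTER_CUBIC);b=cv2.resize(sc[220:300,225:295],(245,280),interpolation=cv2.INTER_CUBIC);d=cv2.resize(t[195:255,150:210],(245,245),interpolation=cv2.INTER_CUBIC)
cv2.imwrite("pics/c6.png",np.hstack([a,np.vstack([b,d,np.zeros((15,245,3),np.uint8)])]))
E
```

```text
[453.8988321   99.83252398 185.65127546]
```

View pics/c6.png

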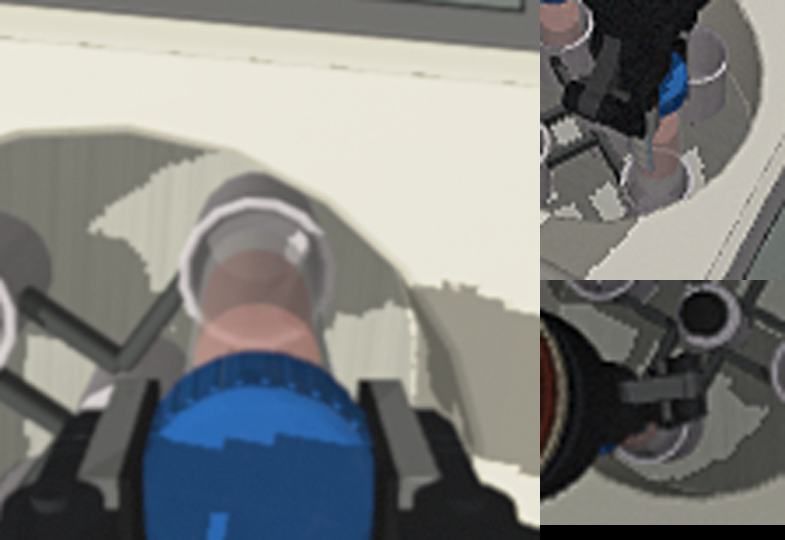

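```bash
python3 - <<'E'
from h import *
from bench import arm
im,c,s=wrist(arm);A=Rm(s["ee_rot"]);e=s["eef_pos"]
def circ(P,r):return ((proj(c,[P+r*np.array([np.cos(a),np.sin(a),0]) for a in np.linspace(0,6.28,90)])-[170,110])*3)
def ext(P,r):q=circ(np.array(P),r);return q.min(0).round(),q.max(0).round()
for r in(16.5,18,19.5,21):print("ring",r,ext([453.8,98.4,88],r))
for dx in(0,1):print("tube",dx,ext([e[0]-dx,e[1],e[2]-88],15))
g=cv2.resize(im[110:290,170:350],(540,540),interpolation=cv2.INTER_CUBIC)
q=circ(np.array([453.8,98.4,88]),18.5);cv2.polylines(g,[q.astype(int)],True,(0,255,0),1)
q=circ(np.array([e[0]-.5,e[1],e[2]-88]),15);cv2.polylines(g,[q.astype(int)],True,(0,0,255),1)
g=cv2.resize(g[150:400,130:380],(600,600),interpolation=cv2.INTER_CUBIC);cv2.imwrite("pics/c7.png",g)
E
```

```text
ring 16.5 (array([190., 209.]), array([313., 328.]))
ring 18 (array([185., 203.]), array([319., 333.]))
ring 19.5 (array([179., 198.]), array([324., 338.]))
ring 21 (array([173., 192.]), array([330., 343.]))
tube 0 (array([198., 227.]), array([314., 338.]))
tube 1 (array([199., 223.]), array([315., 335.]))
```

View pics/c7.png

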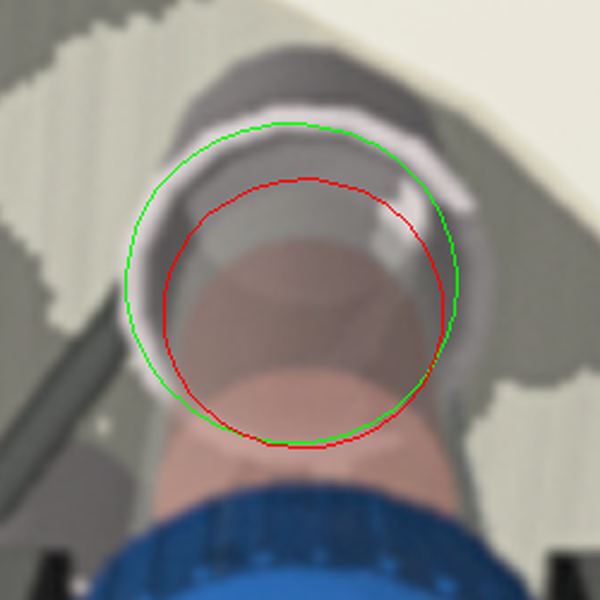

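The ring centre is about 1 mm left of the tube's bottom, so I'll correct by that and enter the mouth slowly while watching the force.

Emit:
play_rows --dp '[[0,-0.11,0],[0,-0.11,0.3],[0,-0.11,0.7],[0,-0.11,1.1],[0,-0.11,1.5],[0,-0.11,1.8],[0,-0.11,2],[0,-0.11,2]]' --angular '[[0,0,0],[0,0,0],[0,0,0],[0,0,0],[0,0,0],[0,0,0],[0,0,0],[0,0,0]]'

```text
time: 8.47
eef_pos: [454.4, 98.7, 165.9]
ee_rot: [0.0, -0.083, 0.997, 0.0]
force: [-0.6, 1.1, -0.8]
gripper_width: 31.8
```

Emit:
play_rows --dp '[[0,0,0.4],[0,0,0.8],[0,0,1.2],[0,0,1.6],[0,0,2],[0,0,2],[0,0,2]]' --angular '[[0,0,0],[0,0,0],[0,0,0],[0,0,0],[0,0,0],[0,0,0],[0,0,0]]'

```text
time: 9.05
eef_pos: [454.2, 98.8, 145.6]
ee_rot: [-0.0, -0.083, 0.997, 0.0]
force: [0.5, 0.8, -0.8]
gripper_width: 32.0
```

Emit:
play_rows --dp '[[0,0,0.3],[0,0,0.6],[0,0,0.9],[0,0,1.2],[0,0,1.5],[0,0,1.7],[0,0,1.7]]' --angular '[[0,0,0],[0,0,0],[0,0,0],[0,0,0],[0,0,0],[0,0,0],[0,0,0]]'

```text
time: 9.63
eef_pos: [453.9, 98.8, 128.0]
ee_rot: [-0.0, -0.083, 0.997, 0.0]
force: [0.4, 0.7, -1.2]
gripper_width: 32.1
```

Emit:
play_rows --dp '[[0,0,0.1],[0,0,0.2],[0,0,0.3],[0,0,0.3]]' --angular '[[0,0,0],[0,0,0],[0,0,0],[0,0,0]]'

```text
time: 9.97
eef_pos: [453.9, 98.8, 124.9]
ee_rot: [-0.0, -0.083, 0.997, 0.0]
force: [0.3, -0.3, -1.1]
gripper_width: 32.2
```

Emit:
play_rows --dp '[[0,0,0.1],[0,0,0.2],[0,0,0.2],[0,0,0.2]]' --angular '[[0,0,0],[0,0,0],[0,0,0],[0,0,0]]'

```text
time: 10.3
eef_pos: [454.7, 98.8, 124.2]
ee_rot: [0.001, -0.083, 0.997, 0.0]
force: [-0.5, 0.4, 7.6]
gripper_width: 32.4
```

There is contact at TCP z 124 with 7.6 N upward, which matches the bucket floor. Releasing.

Emit:
play_rows --dp '[[0,0,0],[0,0,0],[0,0,0],[0,0,0],[0,0,0],[0,0,0],[0,0,0]]' --angular '[[0,0,0],[0,0,0],[0,0,0],[0,0,0],[0,0,0],[0,0,0],[0,0,0]]' --hand 0

```text
time: 10.88
eef_pos: [454.6, 98.8, 124.1]
ee_rot: [0.001, -0.083, 0.997, 0.0]
force: [-0.2, 0.2, 0.3]
gripper_width: 85.1
```

Emit:
play_rows --dp '[[0,0,-1],[0,0,-3],[0,0,-6],[0,0,-9],[0,0,-12],[0,0,-16],[0,0,-20],[0,0,-24],[0,0,-24],[0,0,-24]]' --angular '[[0,0,0],[0,0,0],[0,0,0],[0,0,0],[0,0,0],[0,0,0],[0,0,0],[0,0,0],[0,0,0],[0,0,0]]'

```text
time: 11.72
eef_pos: [455.2, 98.6, 367.3]
ee_rot: [0.003, -0.083, 0.997, -0.0]
force: [0.3, 0.6, -0.3]
gripper_width: 85.2
```

```bash
python3 - <<'E'
from h import *
from bench import arm
im,c,s=wrist(arm);t=arm.get_image("top")["image"];sc=arm.get_image("scene")["image"];print(s["eef_pos"],s["joint_pos"],s["gripper_width"],s["force"])
cv2.imwrite("pics/w8.png",im);cv2.imwrite("pics/s8.png",sc)
for p,a in blue(im,amin=200):print(p,a,atz(c,p,150).round(1))
b=cv2.resize(sc[90:290,120:290],(340,400),interpolation=cv2.INTER_CUBIC);a=cv2.resize(im,(460,345))
cv2.imwrite("pics/c8.png",np.hstack([cv2.copyMakeBorder(a,0,55,0,0,0),b]))
E
```

```text
[455.24566754  98.63487657 367.30535357] [-6.89246142e-02 -2.27180875e-01  3.10173751e-02  1.82302496e+00
  5.06020092e-04 -2.35268018e-01] 85.20007648045274 [ 0.32823132  0.55713544 -0.31964589]
[24.5, 148.2] 565 [ 470.6 -168.8  150. ]
[255.4, 170.8] 657 [452.6  97.8 150. ]
[10.0, 204.2] 439 [ 542.1 -188.4  150. ]
[199.2, 246.9] 581 [559.9  44.1 150. ]
[425.8, 268.9] 630 [542.1 334.6 150. ]
```

View pics/c8.png

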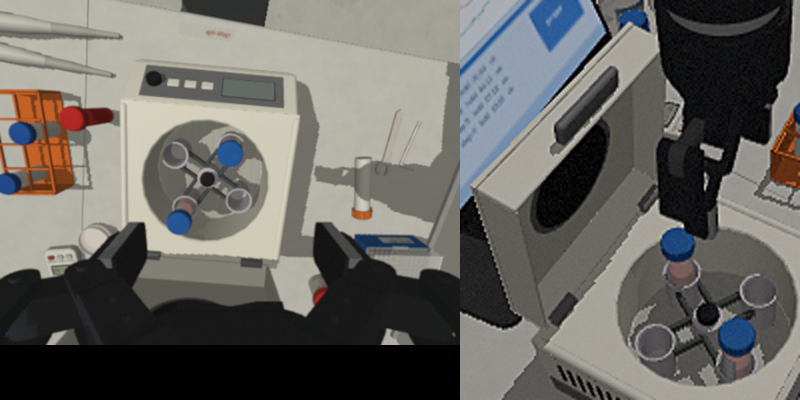

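The second tube stands in the opposite bucket, with its cap at wrist (255,171) and the first at (199,247). The lid is still open, with the grey tab at scene (183,141). Next I'll locate the tab and the lid pose.

```bash
python3 - <<'E'
from h import *
from bench import arm
t=C["top"];s=C["scene"];A=lambda x,y:(125+x/3.6,135+y/3.6)
h=[atz(t,A(*p),122) for p in((75,38),(355,17))];print("hinge",np.round(h,1))
f=[atz(t,A(*p),120) for p in((8,60),(410,38),(18,448),(455,418))];print(np.round(f,1))
P=[tri([(s,a),(t,b)]) for a,b in(((167.5,160),(127,123)),((198.5,125),(182,119)))]
print("tab ends",np.round(P,1))
for a,b,X in zip(((167.5,160),(198.5,125)),((127,123),(182,119)),P):print(proj(s,X)-a,proj(t,X)-b)
for n,im in(("top","top0"),("scene","s8")):
    m=cv2.imread(f"pics/{im}.png")
    z=m[90:150,75:250] if n=="top" else m[95:260,125:230]
    k=4.5 if n=="top" else 3.4
    z=cv2.resize(z,None,fx=k,fy=k,interpolation=cv2.INTER_CUBIC)
    cv2.imwrite(f"pics/l_{n}.png",z);print(z.shape)
a=cv2.imread("pics/l_top.png");b=cv2.imread("pics/l_scene.png")
a=cv2.resize(a,(700,240));b=cv2.resize(b[:, :],None,fx=.62,fy=.62)
o=np.zeros((240+b.shape[0],700,3),np.uint8);o[:240]=a;o[240:,:b.shape[1]]=b;cv2.imwrite("pics/c9.png",o);print(o.shape)
E
```

```text
hinge [[624.7 161.  122. ]
 [637.5   1.3 122. ]]
[[612.2 199.6 120. ]
 [626.  -30.  120. ]
 [394.3 182.4 120. ]
 [414.1 -58.3 120. ]]
tab ends [[606.8 121.8 352. ]
 [611.3  37.6 358.2]]
[[-0.01337963 -0.0042026 ]] [[0.00745678 0.01281753]]
[[-0.00494682 -0.00158106]] [[0.00272286 0.00525776]]
(270, 788, 3)
(561, 357, 3)
(588, 700, 3)
```

View pics/c9.png

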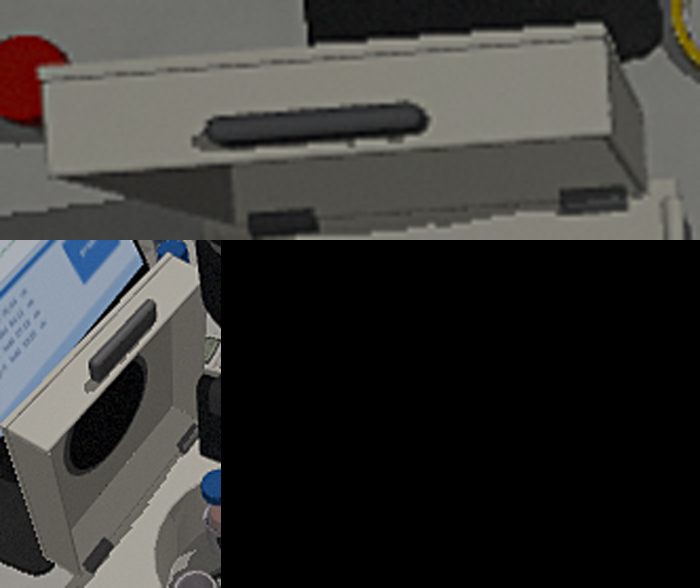

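The tab is a dark grey bar in the middle of the lid's upper edge, nearer the inner face (top-view ends at about (127,121) and (182,118)). The lid stands almost upright.

```bash
python3 - <<'E'
from h import *
from bench import arm
t=C["top"];s=C["scene"]
print("tabtop",atz(t,(154.5,119.5),368),"tab rear/front edge",atz(t,(154,116.5),368),atz(t,(155,124.5),358))
print("outer",atz(t,(85,107),348),atz(t,(226,97),348),"inner",atz(t,(87.5,133.7),346),atz(t,(227.5,123.7),346))
xc=np.array([.9968,.08,0]);hg=np.array([630.6,80,122])
def lid(th,r,z,y=0): return hg+y*np.array([-.08,.9968,0])+xc*(-r*np.cos(th)+z*np.sin(th))+np.array([0,0,r*np.sin(th)+z*np.cos(th)])
for th in(1.45,1.5,1.55):
    print(th,"outer",proj(t,lid(th,224,42)),"inner",proj(t,lid(th,224,-20)),"tab",proj(t,lid(th,246,-5)),lid(th,246,-5), proj(s,lid(th,246,-5)))
th=1.5;z=-(-xc*np.cos(th)+np.array([0,0,np.sin(th)]));y=xc*np.sin(th)+np.array([0,0,np.cos(th)])
mv(lid(th,280,-5),z,y,arm.state())
E
```

```text
tabtop [607.58533498  75.85683301 368.        ] tab rear/front edge [612.0954044   76.79432614 368.        ] [602.89420077  77.59982701 358.        ]
outer [632.8954824  189.42709212 348.        ] [648.59264425 -25.89110004 348.        ] inner [591.69403846 183.69260125 346.        ] [607.73829307 -28.82603488 346.        ]
1.45 outer [[155.39067895  98.84397459]] inner [[158.15442788 139.61490421]] tab [[153.66169361 127.59752004]] [596.10349697  77.2314203  365.60488195] [[189.51674975 139.51382135]]
1.5 outer [[155.3016161   91.89339556]] inner [[157.53294283 132.16258218]] tab [[153.10510024 119.22323083]] [608.2828177   78.20889388 367.0300807 ] [[183.15473815 136.31938585]]
1.55 outer [[155.31310317  85.17417859]] inner [[157.00427891 124.74029269]] tab [[152.66134002 110.94653914]] [620.51791977  79.19084428 367.84283185] [[176.89012913 133.41572186]]
dp [-14.63, -4.56, -3.79] ang [[-3.1, -3.4, 94.9], [3.3, -3.0, -85.0]]
```

```bash
cat >> h.py <<'E'
xc=np.array([.9968,.08,0])
def lidax(th): return -(-xc*np.cos(th)+np.array([0,0,np.sin(th)])), xc*np.sin(th)+np.array([0,0,np.cos(th)])
E
python3 - <<'E'
from h import *
from bench import arm
mv([603.5,76.5,397],*lidax(1.43),arm.state())
mv([570,76.5,400],*lidax(1.43),arm.state())
E
```

```text
dp [-14.37, -4.67, -3.39] ang [[-6.1, -6.7, 94.8], [6.6, -6.0, -84.9]]
dp [-11.07, -4.11, -3.69] ang [[-6.1, -6.7, 94.8], [6.6, -6.0, -84.9]]
```

Emit:
play_rows --dp '[[0,0,-3.7],[-3,-1,-3.7],[-6,-2,-3.7],[-9,-3,-3.7],[-11,-4.1,-3.7],[-11,-4.1,-3.7],[-11,-4.1,-3.7],[-11,-4.1,-3.7],[-11,-4.1,-3.7],[-11,-4.1,-3.7],[-11,-4.1,-3.7],[-11,-4.1,-3.7],[-12.5,-4.4,-3.6],[-14.4,-4.7,-3.4],[-14.4,-4.7,-3.4],[-14.4,-4.7,-3.4],[-14.4,-4.7,-3.4],[-14.4,-4.7,-3.4]]' --angular '[[6.6,-6,-84.9],[6.6,-6,-84.9],[6.6,-6,-84.9],[6.6,-6,-84.9],[6.6,-6,-84.9],[6.6,-6,-84.9],[6.6,-6,-84.9],[6.6,-6,-84.9],[6.6,-6,-84.9],[6.6,-6,-84.9],[6.6,-6,-84.9],[6.6,-6,-84.9],[6.6,-6,-84.9],[6.6,-6,-84.9],[6.6,-6,-84.9],[6.6,-6,-84.9],[6.6,-6,-84.9],[6.6,-6,-84.9]]'

```text
time: 13.37
eef_pos: [603.2, 76.3, 397.0]
ee_rot: [-0.052, 0.733, -0.677, 0.048]
force: [0.1, 0.6, -0.0]
gripper_width: 85.9
```

```bash
python3 - <<'E'
from h import *
from bench import arm
im,c,s=wrist(arm);cv2.imwrite("pics/w9.png",im);print(s["eef_pos"],s["joint_pos"].round(2) if hasattr(s["joint_pos"],"round") else s["joint_pos"])
print("tab top proj",proj(c,[[607.6,76.5,368],[604.4,116.4,368],[610.8,36.6,368]]).round())
mv([609,76.7,354],*lidax(1.43),s)
E
```

```text
[603.20258676  76.33041629 396.95181541] [-0.1   0.05  0.34  1.72  0.03 -1.75]
tab top proj [[255. 231.]
 [255. 291.]
 [255. 164.]]
dp [0.01, 0.03, 4.33] ang [[-0.0, 0.0, -180.0], [0.0, 0.0, 0.0]]
```

View pics/w9.png

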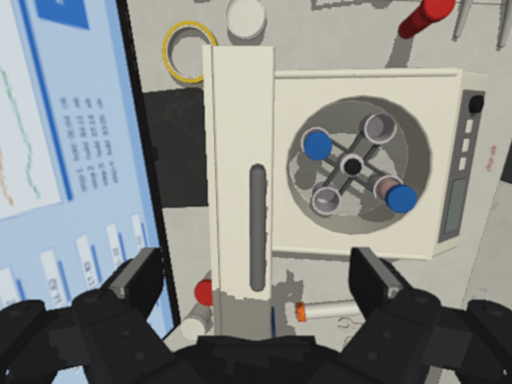

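The tab shows at wrist (258,165–291), within 3 px of the prediction, and lies between the open fingers. Descending and gripping.

Emit:
play_rows --dp '[[0,0,1.5],[0,0,3],[0,0,4.2],[0,0,4.3],[0,0,4.3]]' --angular '[[0,0,0],[0,0,0],[0,0,0],[0,0,0],[0,0,0]]'

```text
time: 13.83
eef_pos: [608.7, 76.9, 354.4]
ee_rot: [-0.052, 0.733, -0.677, 0.048]
force: [-0.1, 0.6, 0.4]
gripper_width: 85.5
```

Emit:
play_rows --dp '[[0,0,0],[0,0,0],[0,0,0],[0,0,0],[0,0,0],[0,0,0],[0,0,0],[0,0,0],[0,0,0],[0,0,0]]' --angular '[[0,0,0],[0,0,0],[0,0,0],[0,0,0],[0,0,0],[0,0,0],[0,0,0],[0,0,0],[0,0,0],[0,0,0]]' --hand 1

```text
time: 14.67
eef_pos: [608.8, 76.9, 354.8]
ee_rot: [-0.052, 0.733, -0.677, 0.048]
force: [-2.5, -0.1, 4.5]
gripper_width: 8.5
```

Emit:
play_rows --dp '[[0,1.02,-0.02],[0,2.04,0],[0,3.06,0.06],[0,4.07,0.16],[0,5.08,0.32],[0,6.08,0.51],[0,6.08,0.51]]' --angular '[[2.5,0,0],[5,0,0],[7.5,0,0],[10,0,0],[12.5,0,0],[15,0,0],[15,0,0]]'

```text
time: 15.25
eef_pos: [547.3, 71.8, 339.4]
ee_rot: [-0.147, 0.72, -0.665, 0.136]
force: [2.0, -1.6, -7.1]
gripper_width: 8.0
```

Emit:
play_rows --dp '[[0,1.02,-0.02],[0,2.04,0],[0,3.06,0.06],[0,4.07,0.16],[0,5.08,0.32],[0,6.08,0.51],[0,7.07,0.75],[0,8.05,1.03],[0,9.02,1.36],[0,9.97,1.72],[0,9.97,1.72]]' --angular '[[2.5,0,0],[5,0,0],[7.5,0,0],[10,0,0],[12.5,0,0],[15,0,0],[17.5,0,0],[20,0,0],[22.5,0,0],[25,0,0],[25,0,0]]'

```text
time: 16.17
eef_pos: [630.4, 78.5, 356.9]
ee_rot: [-0.295, 0.67, -0.619, 0.285]
force: [-12.2, -28.3, 96.2]
gripper_width: 8.4
```

```bash
python3 - <<'E'
from bench import arm
s=arm.state();print(s["joint_pos"],s["eef_pos"],s["force"])
E
```

```text
[-0.16055884 -0.84182817 -0.68598889  0.89263743  0.16130267 -1.73810493] [630.38234437  78.5422753  356.85897897] [-12.17878426 -28.2766244   96.20172447]
```

The wrist ran out of fold range (j2 at its limit) and swung back with high force. I'll release right away with the pose held.

Emit:
play_rows --dp '[[0,0,0],[0,0,0],[0,0,0],[0,0,0]]' --angular '[[0,0,0],[0,0,0],[0,0,0],[0,0,0]]' --hand 0

```text
time: 16.5
eef_pos: [630.3, 78.7, 355.7]
ee_rot: [-0.294, 0.67, -0.62, 0.284]
force: [-0.5, 1.3, -0.5]
gripper_width: 56.4
```

```bash
python3 - <<'E'
from h import *
from bench import arm
im,c,s=wrist(arm);sc=arm.get_image("scene")["image"];t=arm.get_image("top")["image"]
print(s["joint_pos"],s["eef_pos"],s["force"],s["gripper_width"])
for n,i in(("w10",im),("s10",sc),("t10",t)):cv2.imwrite(f"pics/{n}.png",i)
cv2.imwrite("pics/c10.png",np.hstack([np.vstack([cv2.resize(im,(400,300)),cv2.resize(t,(400,300))]),cv2.resize(sc[40:340,100:300],(400,600))]))
for n in("scene","top"):print([arm.look_for(n,x) for x in("lid_front","lid_hinge")])
E
```

```text
[-0.16028248 -0.839404   -0.68519089  0.89371065  0.16119113 -1.73794645] [630.32044057  78.68915244 355.71658173] [-0.48337785  1.26497099 -0.54354255] 56.40813688096428
[[{'point': [165.3, 185.4], 'p': 0.61}], [{'point': [212.7, 232.2], 'p': 0.65}, {'point': [167.3, 182.6], 'p': 0.6}]]
[[{'point': [181.8, 110.4], 'p': 0.9}], [{'point': [179.6, 111.2], 'p': 0.65}]]
```

I can view no more pictures (I had miscounted), so I continue with numbers only. I'll fit a small kinematic model to check reach before the next moves.

```bash
cat > kin.py <<'E'
import numpy as np
from scipy.optimize import least_squares
from scipy.spatial.transform import Rotation as R
from h import Rm
D=[([1.051,.105,.096,1.564,0,1.353],[178.186,572.58,230.548],[0,.15,.989,-.001]),
([-.7709,-.1326,-.1748,1.5283,.0005,-.9362],[454.43,-260.54,210.67],[0,-.083,.997,0]),
([-.0689,-.2272,.0310,1.8230,.0005,-.2353],[455.246,98.635,367.305],[.003,-.083,.997,0]),
([-.1,.05,.34,1.72,.03,-1.75],[603.2,76.33,396.95],[-.052,.733,-.677,.048]),
([-.16028248,-.839404,-.68519089,.89371065,.16119113,-1.73794645],[630.32,78.689,355.717],[-.294,.67,-.62,.284])]
def ry(a): return R.from_euler("y",a).as_matrix()
def rz(a): return R.from_euler("z",a).as_matrix()
# arm plane x-z, pitch positive = down/forward; tool z along x at pitch 0
def fk(q,p):
    z0,l1,a1,l2,a2,d,w,t=p
    v=np.array([0,0,z0])+ry(q[0*0+1])@np.array([l1*np.sin(a1),0,l1*np.cos(a1)])
    v=v+ry(q[1]-q[2])@np.array([l2*np.cos(a2),0,l2*np.sin(a2)])
    W=ry(q[1]-q[2]+q[3])
    v=v+np.array([0,d,0])+W@np.array([w,0,0])
    H=W@rz(q[4]); v=v+H@np.array([t,0,0])
    Z=rz(q[0]); return Z@v, Z@H[:,0], Z@H@R.from_euler("x",-q[5]).as_matrix()
def res(p): return np.concatenate([np.r_[fk(q,p)[0]-x,50*(fk(q,p)[1]-Rm(o)[:,2])] for q,x,o in D]+[(p-p0)*[.02,.02,5,.02,5,.02,.02,.02]])
p0=np.array([150,450,0,400,0,130,100,250.])
sol=least_squares(res,p0);P=sol.x
if __name__=="__main__":
    print(P.round(2),res(P)[:30].round(1).reshape(5,6))
    for q,x,o in D:print(fk(q,P)[2].T@Rm(o))
E
python3 kin.py
```

```text
[ 2.9437e+02  3.3640e+02 -0.0000e+00  5.5314e+02  9.0000e-02  1.2911e+02
  1.3741e+02  3.0375e+02] [[ 0.5 -0.5 -0.2 -0.   0.   0. ]
 [-0.1 -0.6  0.1  0.   0.   0. ]
 [-0.3 -0.5  0.2  0.  -0.   0. ]
 [ 0.4  2.  -0.1  0.1  0.2  0. ]
 [-0.2 -0.4 -0.1  0.   0.   0. ]]
[[ 7.78039720e-04 -1.74385171e-04  9.99999682e-01]
 [ 4.22814887e-01 -9.06215942e-01 -4.86997553e-04]
 [ 9.06215739e-01  4.22815131e-01 -6.31339351e-04]]
[[-5.78380565e-04  5.73188115e-05  9.99999831e-01]
 [-9.54618365e-01 -2.97831313e-01 -5.35061463e-04]
 [ 2.97831232e-01 -9.54618513e-01  2.26977433e-04]]
[[ 2.86939816e-05 -4.12486096e-04  9.99999915e-01]
 [-4.53165950e-01  8.91426092e-01  3.80704036e-04]
 [-8.91426172e-01 -4.53165922e-01 -1.61346090e-04]]
[[-4.44604031e-03 -2.25834053e-03  9.99987566e-01]
 [ 3.49273458e-01 -9.37020669e-01 -5.63234883e-04]
 [ 9.37010291e-01  3.49266611e-01  4.95481008e-03]]
[[-2.10273521e-04 -1.03143875e-03  9.99999446e-01]
 [ 3.27587526e-01 -9.44820402e-01 -9.05641896e-04]
 [ 9.44820813e-01  3.27587154e-01  5.36557181e-04]]
```

Emit:
play_rows --dp '[[0,0,0],[0,0,0],[0,0,0],[0,0,0]]' --angular '[[0,0,0],[0,0,0],[0,0,0],[0,0,0]]'

```text
time: 17.18
eef_pos: [630.5, 78.7, 356.2]
ee_rot: [-0.295, 0.67, -0.619, 0.285]
force: [-0.2, -0.1, -0.4]
gripper_width: 85.1
```

```bash
cat >> kin.py <<'E'
LO=np.array([-2.99,-.84,-1.1,-1.84,-1.51])+.02;HI=np.array([2.99,1.86,1.16,2.11,1.56])-.02
def ik(pos,zd,q0=(-.1,.05,.34,1.72,.03)):
    zd=np.array(zd)/np.linalg.norm(zd)
    f=lambda q:np.r_[fk(list(q)+[0],P)[0]-pos,200*(fk(list(q)+[0],P)[1]-zd)]
    r=least_squares(f,np.clip(q0,LO+.01,HI-.01),bounds=(LO,HI));return r.x,np.abs(r.fun).max()
E
python3 - <<'E'
from kin import *
from h import xc,lidax
hg=np.array([630.6,80,122])
def lid(th,r,z): return hg+xc*(-r*np.cos(th)+z*np.sin(th))+np.array([0,0,r*np.sin(th)+z*np.cos(th)])
print("grip arc")
q=(-.1,.05,.34,1.72,.03)
for th in np.arange(1.43,.3,-.1):
    q,e=ik(lid(th,233.5,11),lidax(th)[0],q);print(th.round(2),lid(th,233.5,11).round(),q.round(2),e.round(1))
print("hook, tool down")
q=(-.1,.05,.34,1.72,.03)
for th in np.arange(1.3,-.05,-.1):
    q,e=ik(lid(th,205,60 if th>.5 else 45),[0,0,-1],q);print(th.round(2),lid(th,205,45).round(),q.round(2),e.round(1))
print("now",ik([630.5,78.7,356.2],lidax(np.pi/2-.83)[0]))
E
```

```text
grip arc
1.43 [609.  78. 355.] [-0.1   0.03  0.24  1.64  0.02] 0.0
1.33 [586.  76. 351.] [-0.12 -0.18  0.02  1.53  0.05] 0.0
1.23 [563.  75. 346.] [-0.14 -0.39 -0.19  1.44  0.07] 0.0
1.13 [541.  73. 338.] [-0.16 -0.6  -0.38  1.36  0.1 ] 0.0
1.03 [520.  71. 328.] [-0.2  -0.82 -0.56  1.3   0.14] 0.0
0.93 [500.  70. 316.] [-0.21 -0.82 -0.57  1.32  0.15] 20.6
0.83 [482.  68. 302.] [-0.22 -0.82 -0.58  1.34  0.16] 40.4
0.73 [464.  67. 286.] [-0.24 -0.82 -0.6   1.35  0.18] 58.7
0.63 [449.  65. 268.] [-0.32 -0.82 -0.62  1.38  0.29] 75.0
0.53 [435.  64. 250.] [-1.2  -0.82 -1.08  2.04  1.2 ] 98.5
0.43 [424.  63. 229.] [-1.2  -0.82 -1.08  2.02  1.18] 98.0
0.33 [414.  63. 208.] [-1.2  -0.82 -1.08  1.98  1.16] 97.6
hook, tool down
1.3 [619.  79. 332.] [-0.08  0.29  0.5   1.78  0.  ] 0.0
1.2 [598.  77. 329.] [-0.08  0.22  0.41  1.77 -0.  ] 0.0
1.1 [578.  76. 325.] [-0.09  0.15  0.33  1.75 -0.  ] 0.0
1.0 [558.  74. 319.] [-0.1   0.08  0.24  1.74 -0.  ] 0.0
0.9 [539.  73. 311.] [-0.1   0.01  0.16  1.72 -0.  ] 0.0
0.8 [520.  71. 300.] [-0.11 -0.06  0.08  1.71 -0.  ] 0.0
0.7 [503.  70. 288.] [-0.12 -0.12  0.    1.69 -0.  ] 0.0
0.6 [487.  68. 275.] [-0.12 -0.18 -0.08  1.67 -0.  ] 0.0
0.5 [473.  67. 260.] [-0.13 -0.26 -0.2   1.63 -0.  ] 0.0
0.4 [460.  66. 243.] [-0.14 -0.31 -0.27  1.61 -0.  ] 0.0
0.3 [449.  65. 226.] [-0.14 -0.35 -0.33  1.59 -0.  ] 0.0
0.2 [439.  65. 207.] [-0.15 -0.38 -0.39  1.56 -0.  ] 0.0
0.1 [432.  64. 187.] [-0.15 -0.41 -0.45  1.53 -0.  ] 0.0
-0.0 [426.  64. 167.] [-0.16 -0.43 -0.5   1.5  -0.  ] 0.0
now (array([-0.17088252, -0.8199117 , -0.66496184,  0.91161451,  0.18430095]), np.float64(3.230697931400073e-08))
```

```bash
python3 - <<'E'
from kin import *
from h import *
from bench import arm
s=arm.state()
for pos,th in(([628,78.5,365],1.2),([620,78.,395],1.5)):
    mv(pos,*lidax(th),s);print(ik(np.array(pos),lidax(th)[0]))
E
```

```text
dp [0.01, -0.49, -0.77] ang [[1.7, -42.2, -174.9], [-27.1, -1.1, 0.1]]
(array([-0.11579016, -0.21886387, -0.02298387,  1.40235267,  0.07058286]), np.float64(1.7053025658242404e-13))
dp [0.06, -2.2, -3.36] ang [[-1.7, 67.9, 166.6], [-44.3, -1.1, -0.1]]
(array([-0.08887054,  0.207126  ,  0.5132631 ,  1.80714153,  0.01189502]), np.float64(8.815170815523743e-12))
```

Emit:
play_rows --dp '[[0,-0.1,-0.2],[0,-0.2,-0.4],[0,-0.3,-0.5],[0,-0.4,-0.6],[0,-0.5,-0.8],[0,-0.7,-1.2],[0,-1.1,-1.8],[0,-1.6,-2.6],[0,-2.2,-3.4],[0,-2.2,-3.4],[0,-2.2,-3.4]]' --angular '[[-5,0,0],[-10,0,0],[-15,0,0],[-20,0,0],[-25,-1,0],[-30,-1,0],[-35,-1,0],[-40,-1,0],[-44.3,-1,0],[-44.3,-1,0],[-44.3,-1,0]]'

```text
time: 18.1
eef_pos: [621.2, 78.4, 393.6]
ee_rot: [-0.025, 0.734, -0.678, 0.024]
force: [-0.2, -0.1, 0.3]
gripper_width: 85.6
```

```bash
python3 - <<'E'
from h import *
from bench import arm
im,c,s=wrist(arm);print(s["eef_pos"],s["force"],s["joint_pos"])
hsv=cv2.cvtColor(im,cv2.COLOR_BGR2HSV);old=cv2.imread("pics/w9.png")
# row profiles across the lid/tab: print grey levels along some rows
for nm,i in(("old",old),("new",im)):
    for r in(180,210,230,260):
        print(nm,r,cv2.cvtColor(i,cv2.COLOR_BGR2GRAY)[r,160:330:4].tolist())
print(proj(c,[[620,76.5,368],[608,76.5,368]]))
cv2.imwrite("pics/w11.png",im)
E
```

```text
[621.1996755   78.39816325 393.60811693] [-0.15470503 -0.12885735  0.33051816] [-0.08818719  0.20809764  0.51247931  1.80576429  0.01056527 -1.73699424]
old 180 [49, 49, 50, 49, 49, 50, 47, 49, 46, 46, 48, 49, 183, 208, 167, 212, 212, 212, 211, 212, 212, 211, 206, 91, 103, 100, 80, 201, 162, 208, 207, 208, 125, 145, 103, 102, 102, 102, 103, 159, 163, 155, 67]
old 210 [20, 179, 178, 179, 178, 178, 178, 178, 179, 180, 182, 181, 187, 206, 170, 211, 211, 210, 210, 210, 210, 211, 206, 90, 103, 99, 78, 197, 169, 206, 207, 206, 205, 206, 206, 192, 134, 138, 108, 149, 144, 126, 119]
old 230 [23, 21, 181, 181, 180, 178, 179, 178, 182, 183, 180, 179, 181, 205, 197, 207, 210, 211, 210, 210, 210, 210, 206, 91, 102, 99, 77, 214, 174, 205, 205, 206, 205, 205, 206, 206, 206, 205, 205, 206, 205, 207, 198]
old 260 [18, 26, 17, 181, 181, 180, 181, 180, 180, 178, 178, 179, 178, 205, 208, 192, 210, 209, 208, 209, 209, 209, 206, 89, 103, 97, 77, 210, 165, 178, 180, 181, 181, 182, 178, 177, 181, 181, 165, 162, 166, 162, 124]
new 180 [48, 47, 48, 49, 49, 49, 46, 40, 203, 204, 177, 205, 205, 205, 205, 205, 206, 202, 86, 99, 101, 88, 113, 209, 161, 205, 203, 205, 204, 205, 205, 200, 158, 99, 100, 100, 100, 100, 159, 152, 141, 64, 89]
new 210 [85, 91, 115, 154, 155, 157, 173, 178, 193, 202, 143, 204, 204, 204, 205, 206, 205, 208, 81, 98, 100, 89, 97, 207, 162, 202, 205, 204, 203, 202, 202, 202, 202, 201, 202, 163, 132, 126, 99, 166, 132, 125, 134]
new 230 [58, 175, 174, 174, 174, 175, 176, 179, 178, 202, 187, 202, 204, 204, 203, 204, 204, 206, 81, 98, 100, 90, 89, 208, 166, 96, 97, 181, 202, 202, 202, 201, 200, 202, 201, 201, 201, 201, 200, 202, 201, 203, 194]
new 260 [18, 22, 177, 176, 177, 175, 175, 174, 174, 201, 203, 179, 203, 203, 202, 203, 203, 204, 95, 95, 101, 91, 73, 207, 160, 134, 173, 173, 176, 177, 177, 178, 177, 176, 175, 176, 177, 172, 165, 177, 163, 162, 173]
[[260.70251047 230.9493563 ]
 [281.46395929 233.00059517]]
```

The tab now stands at wrist column 240, so the lid angle is about 1.53 and the lid is undamaged. I'll regrip and pull only to about 1.1, which the model says is reachable. After that I'll push from above.

```bash
python3 - <<'E'
from kin import *
from h import *
from bench import arm
s=arm.state()
mv([632,79,355],*lidax(1.53),s);print(ik(np.array([632,79,355]),lidax(1.53)[0]))
E
```

```text
dp [0.05, -0.88, 4.01] ang [[-0.1, 2.8, 179.9], [-1.8, -0.1, -0.1]]
(array([-0.08299017,  0.2438245 ,  0.47947296,  1.76618893,  0.00662167]), np.float64(1.1368683772161603e-13))
```

Emit:
play_rows --dp '[[0,-0.9,0],[0,-0.9,1.5],[0,-0.9,3],[0,-0.9,4],[0,-0.9,4],[0,-0.9,4]]' --angular '[[-1.8,0,0],[-1.8,0,0],[-1.8,0,0],[-1.8,0,0],[-1.8,0,0],[-1.8,0,0]]'

```text
time: 18.65
eef_pos: [630.9, 79.7, 355.8]
ee_rot: [-0.015, 0.734, -0.679, 0.015]
force: [1.5, 0.1, 1.2]
gripper_width: 85.6
```

Emit:
play_rows --dp '[[0,0,0],[0,0,0],[0,0,0],[0,0,0],[0,0,0],[0,0,0],[0,0,0],[0,0,0],[0,0,0],[0,0,0]]' --angular '[[0,0,0],[0,0,0],[0,0,0],[0,0,0],[0,0,0],[0,0,0],[0,0,0],[0,0,0],[0,0,0],[0,0,0]]' --hand 1

```text
time: 19.48
eef_pos: [631.2, 79.7, 356.1]
ee_rot: [-0.015, 0.734, -0.679, 0.015]
force: [1.9, 0.4, 2.4]
gripper_width: 8.3
```

Emit:
play_rows --dp '[[0,1.02,-0.02],[0,2.04,0],[0,3.06,0.06],[0,4.07,0.16],[0,5.08,0.32],[0,6.08,0.51],[0,7.07,0.75],[0,7.07,0.75]]' --angular '[[2.5,0,0],[5,0,0],[7.5,0,0],[10,0,0],[12.5,0,0],[15,0,0],[17.5,0,0],[17.5,0,0]]'

```text
time: 20.15
eef_pos: [558.5, 73.7, 343.2]
ee_rot: [-0.126, 0.723, -0.669, 0.118]
force: [3.5, -3.2, -8.0]
gripper_width: 8.1
```

Emit:
play_rows --dp '[[0,1.02,-0.02],[0,2.04,0],[0,3.06,0.06],[0,3.06,0.06]]' --angular '[[2.5,0,0],[5,0,0],[7.5,0,0],[7.5,0,0]]'

```text
time: 20.48
eef_pos: [528.2, 71.0, 330.3]
ee_rot: [-0.173, 0.713, -0.66, 0.162]
force: [4.4, -1.8, -7.8]
gripper_width: 8.0
```

Emit:
play_rows --dp '[[0,0,0],[0,0,0],[0,0,0],[0,0,0],[0,0,0],[0,0,0],[0,0,0],[0,0,0]]' --angular '[[0,0,0],[0,0,0],[0,0,0],[0,0,0],[0,0,0],[0,0,0],[0,0,0],[0,0,0]]' --hand 0

```text
time: 21.15
eef_pos: [528.3, 71.0, 330.3]
ee_rot: [-0.173, 0.713, -0.66, 0.162]
force: [-0.1, -0.4, 0.2]
gripper_width: 85.2
```

```bash
python3 - <<'E'
from kin import *
from h import *
from bench import arm
s=arm.state();print(s["eef_pos"],s["joint_pos"],s["force"])
hg=np.array([630.6,80,122]);d=s["eef_pos"]-hg;print("theta est",np.arctan2(d[2],-d@xc)-.047, np.hypot(d@xc,d[2]))
A=Rm(s["ee_rot"]);print("tilt th",np.arcsin(-A[2,2]))
D=lambda p,th=np.pi/2:(mv(p,*lidax(th),s),print(p,ik(np.array(p),lidax(th)[0])))
D([525,72,375],1.2);D([525,72,405],1.4);D([560,73,420],1.57);D([615,78,420],1.57)
E
```

```text
[528.32124972  71.04712653 330.33986411] [-0.17921262 -0.69727063 -0.46928424  1.33279899  0.11394602 -1.80088491] [-0.10242884 -0.43136729  0.15919516]
theta est 1.0659337745510435 232.26311194406372
tilt th 1.0920791836747155
dp [-0.1, -1.77, -4.11] ang [[-0.4, 9.7, 179.7], [-6.2, -0.3, -0.1]]
[525, 72, 375] (array([-0.16139129, -0.51078587, -0.22863451,  1.49198578,  0.08676217]), np.float64(1.459943277382081e-11))
dp [-0.09, -3.15, -6.78] ang [[-0.4, 27.6, 177.8], [-17.6, -0.2, -0.1]]
[525, 72, 405] (array([-0.13091744, -0.21173087,  0.10476721,  1.72021439,  0.03560568]), np.float64(1.1368683772161603e-13))
dp [0.08, -6.95, -6.5] ang [[-0.4, 42.6, 174.8], [-27.4, -0.2, -0.1]]
[560, 73, 420] (array([-1.01105682e-01,  1.45050997e-01,  4.95563157e-01,  1.92052519e+00,
        1.43499651e-04]), np.float64(2.2737367544323206e-13))
dp [0.01, -11.85, -3.95] ang [[-0.4, 42.6, 174.8], [-27.4, -0.2, -0.1]]
[615, 78, 420] (array([-8.37057194e-02,  3.42159831e-01,  7.24585593e-01,  1.95243642e+00,
        1.29849318e-04]), np.float64(4.547473508864641e-13))
```

Emit:
play_rows --dp '[[0,-0.4,-1],[0,-0.9,-2],[0,-1.3,-3],[0,-1.8,-4.1],[0,-2.2,-5],[0,-2.7,-6],[0,-3.1,-6.8],[0,-4.5,-6.8],[0,-7,-6.5],[0,-9.5,-5.2],[0,-11.9,-3.9],[0,-11.9,-3.9],[0,-11.9,-3.9],[0,-11.9,-3.9],[0,-11.9,-3.9]]' --angular '[[-1.5,0,0],[-3,0,0],[-4.5,0,0],[-6,0,0],[-10,0,0],[-14,0,0],[-17.6,0,0],[-22,0,0],[-27.4,0,0],[-27.4,0,0],[-27.4,0,0],[-27.4,0,0],[-27.4,0,0],[-27.4,0,0],[-27.4,0,0]]' --hand 1

```text
time: 22.4
eef_pos: [615.1, 78.2, 420.5]
ee_rot: [0.001, 0.734, -0.679, 0.002]
force: [-0.3, 0.3, -0.3]
gripper_width: -0.3
```

```bash
python3 - <<'E'
from kin import *
from h import *
from bench import arm
im,c,s=wrist(arm);hg=np.array([630.6,80,122])
def lid(th,r,z): return hg+xc*(-r*np.cos(th)+z*np.sin(th))+np.array([0,0,r*np.sin(th)+z*np.cos(th)])
g=cv2.cvtColor(im,cv2.COLOR_BGR2GRAY)
for th in(1.0,1.05,1.1):print(th,proj(c,[lid(th,246,11),lid(th,224,42),lid(th,235,11)]).round().tolist())
r=int(proj(c,[lid(1.07,246,11)])[0,1]);print(r,g[r,200:420:4].tolist())
A=Rm(s["ee_rot"]);q=(-.1,.05,.34,1.72,.03)
def row(p):
    global q
    q,e=ik(p,[0,0,-1],q);return (A.T@(p-s["eef_pos"])/10).round(1).tolist(),round(e,1)
print("pre",row(lid(1.08,200,64)), lid(1.08,200,64))
s=dict(s);s["eef_pos"]=lid(1.08,200,64)
print([row(lid(th,200,42+15*np.sin(th))) for th in np.arange(1.04,-.05,-.06)])
E
```

```text
1.0 [[397.0, 206.0], [346.0, 205.0], [384.0, 202.0]]
1.05 [[386.0, 208.0], [334.0, 207.0], [374.0, 204.0]]
1.1 [[374.0, 210.0], [321.0, 208.0], [362.0, 206.0]]
208 [209, 210, 212, 212, 213, 162, 161, 161, 161, 160, 68, 27, 28, 27, 27, 26, 26, 27, 29, 26, 26, 75, 99, 161, 160, 161, 161, 161, 161, 160, 160, 160, 177, 223, 223, 223, 222, 222, 223, 97, 82, 84, 85, 87, 113, 121, 200, 230, 229, 230, 229, 130, 114, 121, 121]
pre ([-0.1, 2.2, 9.2], np.float64(0.0)) [592.900652    76.97437014 328.55657668]
[([0.0, 1.6, 0.6], np.float64(0.0)), ([0.0, 2.8, 1.0], np.float64(0.0)), ([0.0, 4.0, 1.5], np.float64(0.0)), ([0.0, 5.2, 2.0], np.float64(0.0)), ([0.0, 6.4, 2.6], np.float64(0.0)), ([0.0, 7.5, 3.3], np.float64(0.0)), ([0.0, 8.5, 4.1], np.float64(0.0)), ([0.0, 9.6, 4.9], np.float64(0.0)), ([0.0, 10.5, 5.8], np.float64(0.0)), ([0.0, 11.4, 6.7], np.float64(0.0)), ([0.0, 12.3, 7.7], np.float64(0.0)), ([0.0, 13.0, 8.8], np.float64(0.0)), ([0.0, 13.7, 9.9], np.float64(0.0)), ([-0.0, 14.4, 11.1], np.float64(0.0)), ([-0.0, 14.9, 12.3], np.float64(0.0)), ([-0.0, 15.4, 13.5], np.float64(0.0)), ([-0.0, 15.8, 14.7], np.float64(0.0)), ([-0.0, 16.2, 16.0], np.float64(0.0)), ([-0.0, 16.4, 17.3], np.float64(0.0))]
```

The tab is at column 367 and the lid's corner at 330, which puts the lid at about 1.08 as expected. I'll lower the shut fingers behind the outer face.

Emit:
play_rows --dp '[[0,0,3],[0,0,6],[0,0,9.2],[0,1,9.2],[0,2.2,9.2],[0,2.2,9.2],[0,2.2,9.2]]' --angular '[[0,0,0],[0,0,0],[0,0,0],[0,0,0],[0,0,0],[0,0,0],[0,0,0]]'

```text
time: 23.03
eef_pos: [592.6, 76.3, 330.8]
ee_rot: [-0.0, 0.734, -0.679, 0.003]
force: [1.2, 0.4, -0.2]
gripper_width: -0.1
```

Emit:
play_rows --dp '[[0,1,0.5],[0,1.6,0.8],[0,2.2,1],[0,2.8,1.2],[0,3.4,1.5],[0,4,1.7],[0,4.6,1.9],[0,5.2,2.2]]' --angular '[[0,0,0],[0,0,0],[0,0,0],[0,0,0],[0,0,0],[0,0,0],[0,0,0],[0,0,0]]'

```text
time: 23.7
eef_pos: [540.6, 72.1, 308.6]
ee_rot: [-0.001, 0.734, -0.679, 0.004]
force: [2.0, 0.2, 0.3]
gripper_width: -0.5
```

Emit:
play_rows --dp '[[0,0.6,0.3],[0,1.2,0.6],[0,1.8,1],[0,2.3,1.3],[0,2.8,1.7],[0,3.3,2.1],[0,3.9,2.5],[0,4.4,2.9]]' --angular '[[0,0,0],[0,0,0],[0,0,0],[0,0,0],[0,0,0],[0,0,0],[0,0,0],[0,0,0]]'

```text
time: 24.37
eef_pos: [496.4, 68.6, 278.9]
ee_rot: [-0.001, 0.734, -0.679, 0.004]
force: [1.2, -0.1, 0.8]
gripper_width: -0.2
```

```bash
python3 - <<'E'
from h import *
from bench import arm
im,c,s=wrist(arm);hg=np.array([630.6,80,122]);print(s["eef_pos"],s["force"])
def lid(th,r,z): return hg+xc*(-r*np.cos(th)+z*np.sin(th))+np.array([0,0,r*np.sin(th)+z*np.cos(th)])
g=cv2.cvtColor(im,cv2.COLOR_BGR2GRAY)
for th in(.5,.6,.7,.8,.9,1.05):print(th,proj(c,[lid(th,246,11),lid(th,224,42),lid(th,224,0)]).round().tolist())
for r in(150,205):print(r,g[r,200:512:4].tolist())
E
```

```text
[496.41051454  68.55268144 278.92071535] [ 1.22785513 -0.10254283  0.79595848]
0.5 [[384.0, 233.0], [333.0, 244.0], [351.0, 221.0]]
0.6 [[373.0, 247.0], [310.0, 258.0], [340.0, 232.0]]
0.7 [[354.0, 263.0], [277.0, 273.0], [324.0, 244.0]]
0.8 [[324.0, 282.0], [233.0, 289.0], [299.0, 257.0]]
0.9 [[281.0, 303.0], [176.0, 307.0], [265.0, 272.0]]
1.05 [[183.0, 340.0], [67.0, 332.0], [194.0, 295.0]]
150 [209, 209, 210, 209, 210, 210, 209, 209, 209, 209, 209, 210, 209, 210, 209, 209, 210, 209, 209, 209, 210, 209, 209, 209, 209, 210, 194, 216, 195, 195, 194, 194, 193, 192, 191, 232, 233, 233, 233, 233, 218, 114, 109, 107, 226, 209, 108, 108, 197, 212, 212, 213, 213, 212, 195, 212, 213, 213, 150, 57, 58, 57, 57, 56, 56, 58, 56, 58, 57, 58, 58, 58, 58, 56, 58, 66, 86, 87]
205 [33, 83, 106, 106, 210, 210, 209, 209, 208, 210, 209, 209, 209, 210, 209, 210, 210, 210, 209, 209, 209, 209, 209, 210, 210, 204, 195, 197, 195, 195, 194, 196, 91, 105, 105, 106, 107, 109, 108, 108, 109, 117, 122, 106, 121, 112, 122, 210, 212, 212, 212, 212, 212, 214, 212, 193, 191, 192, 181, 196, 197, 196, 193, 193, 194, 194, 195, 197, 195, 198, 195, 97, 87, 88, 90, 157, 201, 200]
```

The lid's corner at column 304 means about 0.62 rad, so the lid follows the fingers. I'll continue to just before shut.

Emit:
play_rows --dp '[[0,0.5,0.5],[0,0.9,0.9],[0,1.4,1.4],[0,1.8,1.8],[0,2.2,2.3],[0,2.7,2.8],[0,3.1,3.4],[0,3.4,3.9],[0,3.8,4.5],[0,4.1,5],[0,4.5,5.6],[0,4.8,6.2],[0,5.1,6.8],[0,5.3,7.4],[0,5.6,8],[0,5.8,8.6],[0,6,9.2],[0,6.2,9.8]]' --angular '[[0,0,0],[0,0,0],[0,0,0],[0,0,0],[0,0,0],[0,0,0],[0,0,0],[0,0,0],[0,0,0],[0,0,0],[0,0,0],[0,0,0],[0,0,0],[0,0,0],[0,0,0],[0,0,0],[0,0,0],[0,0,0]]'

```text
time: 25.92
eef_pos: [434.0, 63.5, 179.3]
ee_rot: [-0.0, 0.734, -0.679, 0.003]
force: [0.5, 0.9, -0.0]
gripper_width: 0.1
```

Emit:
play_rows --dp '[[0,0.1,0.4],[0,0.1,0.8],[0,0.2,1.2],[0,0.2,1.4],[0,0.2,1.4]]' --angular '[[0,0,0],[0,0,0],[0,0,0],[0,0,0],[0,0,0]]'

```text
time: 26.33
eef_pos: [431.9, 63.2, 164.8]
ee_rot: [0.0, 0.734, -0.679, 0.003]
force: [0.4, 0.7, -0.1]
gripper_width: -0.0
```

Emit:
play_rows --dp '[[0,0,0.1],[0,0,0.2],[0,0,0.3],[0,0,0.3],[0,0,0.3]]' --angular '[[0,0,0],[0,0,0],[0,0,0],[0,0,0],[0,0,0]]'

```text
time: 26.75
eef_pos: [432.2, 63.2, 163.8]
ee_rot: [-0.0, 0.734, -0.679, 0.003]
force: [-6.9, 1.7, 15.7]
gripper_width: 0.0
```

Emit:
play_rows --dp '[[0,0,0.15],[0,0,0.3],[0,0,0.3]]' --angular '[[0,0,0],[0,0,0],[0,0,0]]'

```text
time: 27.0
eef_pos: [432.3, 63.2, 163.8]
ee_rot: [-0.001, 0.734, -0.679, 0.004]
force: [-12.5, 0.8, 23.1]
gripper_width: 0.1
```

Emit:
play_rows --dp '[[0,0,-1],[0,0,-3],[0,0,-6],[0,0,-10],[0,0,-14],[0,0,-18],[0,0,-18],[0,0,-18]]' --angular '[[0,0,0],[0,0,0],[0,0,0],[0,0,0],[0,0,0],[0,0,0],[0,0,0],[0,0,0]]'

```text
time: 27.67
eef_pos: [432.1, 63.9, 346.5]
ee_rot: [-0.002, 0.734, -0.679, 0.006]
force: [-0.2, 0.6, -1.2]
gripper_width: -0.1
```

```bash
python3 - <<'E'
from h import *
from bench import arm
im,c,s=wrist(arm);hg=np.array([630.6,80,122]);print(s["eef_pos"],s["force"])
def lid(th,r,z): return hg+xc*(-r*np.cos(th)+z*np.sin(th))+np.array([0,0,r*np.sin(th)+z*np.cos(th)])
g=cv2.cvtColor(im,cv2.COLOR_BGR2GRAY)
for th in(0,.1):print(th,proj(c,[lid(th,246,11),lid(th,224,42),lid(th,224,11)]).round().tolist())
print(g[proj(c,[lid(0,246,11)]).astype(int)[0,1],260:430:4].tolist())
for n in("scene","top"):
    q=arm.get_image(n)["image"];print(n,[(x["point"],round(x["p"],2)) for k in("lid_front","lid_hinge") for x in arm.look_for(n,k)],proj(C[n],[lid(0,204,42),lid(0,112,42),lid(.2,112,42)]).round().tolist());print([b for b in blue(q,amin=60)])
E
```

```text
[432.13729445  63.91343635 346.51635599] [-0.16218465  0.63672498 -1.22199954]
0 [[298.0, 176.0], [281.0, 181.0], [279.0, 176.0]]
0.1 [[299.0, 180.0], [277.0, 185.0], [278.0, 179.0]]
[221, 221, 221, 221, 221, 219, 116, 116, 116, 105, 102, 101, 101, 102, 102, 164, 186, 200, 199, 198, 200, 200, 200, 199, 197, 200, 180, 178, 178, 179, 167, 64, 50, 52, 53, 52, 51, 51, 53, 51, 53, 52, 79]
scene [([240.5, 238.6], 0.88), ([240.4, 235.4], 0.8)] [[280.0, 246.0], [238.0, 226.0], [233.0, 218.0]]
[([67.2, 59.1], 2401), ([213.2, 56.4], 268), ([197.1, 71.4], 199), ([137.5, 107.2], 223), ([168.0, 96.3], 513), ([206.6, 102.4], 195), ([107.6, 369.6], 300)]
top [([192.1, 188.0], 0.97), ([193.2, 188.9], 0.78)] [[186.0, 244.0], [184.0, 195.0], [181.0, 188.0]]
[([226.7, 12.9], 401), ([376.5, 3.3], 139), ([420.9, 8.7], 318), ([273.1, 20.8], 932), ([345.6, 39.8], 358), ([452.7, 51.1], 394), ([61.8, 148.7], 372), ([342.1, 174.2], 198), ([330.1, 215.4], 201)]
```

```bash
python3 -c "
from bench import arm
print(arm.finish_job())"
```

```text
the job is handed in; nothing more can be done
None
```

The balance tube is in the bucket opposite the first, the lid is pushed shut, and the job is handed in at about 28 s of the 58 s allowed; no verdict was reported.

**Tube:** I picked the full-size tube by its cap height (about 111 mm against 81 mm for the short ones). I lowered it upright until it touched the bucket floor with 7.6 N, then let go. An image taken right after release showed both tubes in opposite buckets. I could not look at them again once the lid was shut.

**Lid:** I pulled it by its tab, then pushed it down with shut fingers.
- **Stop height:** pushing ended against a hard stop at tool height 163.8 mm, where a shut lid's top face would be at 164 mm. The force rose to 23 N there without further travel.
- **Afterwards:** the tab was at its shut position in the wrist image, and the arm was clear with nothing touching.

**Short tubes:** in the top view their caps are within 0.1 pixel of where they started.

**What went wrong:**
- **Failed first pull:** the first pull on the tab went out of the arm's reach. The wrist force reached 96 N (limit 120), the lid swung back to upright, and shoulder joint 2 read -0.842 for a moment against its -0.84 limit. If that counts as passing the joint's range, the run could be marked failed. I released, checked reach with a fitted arm model and did the pull again within range.
- **Pictures:** I miscounted and used all 12 before the lid was shut, so the lid and short-tube checks above rest on numbers, not a viewed image.
- **Detectors:** they placed the lid's middle within about 15 pixels of my prediction for a shut lid, so they only roughly confirm it.

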